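Open the roll-top exposure chamber and load the slide carrier against its locators

ROBOT

A 7-joint arm with a two-finger parallel gripper is mounted at the origin on a cart in front of the work surface, level with it; the furniture and walls round the work are solid. World frame = base frame: x ahead of the robot, y to its left, z up, the work surface at z = 0. Lengths are in m, angles in rad, forces in N, time in s.
With the tool pointing down it reaches from about 0.4 to 0.75 m from the base axis. Payload 19.5 kg.
Tool frame: the origin (TCP) lies between the finger pads; the fingertips stand 14 mm ahead of it and the grasp point (between the pads) lies 5 mm behind it; z points along the fingers, y is the line along which they close (so a half turn about z gives the same grasp; the last joint's range is limited). The gripper opens to 85 mm and grips with 20 to 120 N. Pads are 22 mm wide; open, the fingers measure 114 mm over their backs; the gripper's body (76 mm by 85 mm) begins 54 mm behind the grasp point. The pads swing forward as they close: fully open they stand 13 mm farther back than shut.
Start: joints at [-1.25, 0.707, -0.028, 1.485, 0.022, 0.951, -0.075], TCP at [0.204, 0.538, 0.208] pointing down, gripper open.
Joint ranges: [-2.71, 2.71], [-0.32, 2.16], [-1.57, 1.52], [0, 2.45], [-1.46, 4.6], [0, 2.02], [-2.83, 2.83]. Speed limits (rad/s): [1.89, 1.89, 2.57, 2.57, 3.01, 3.01, 3.01].

INTERFACE

Orientations are given as a unit quaternion [w, x, y, z].
In Python, from cell import get_obs, viewer, manip gives the robot as it stands.
- The arm moves only by the tool send_rows, never from a script. Its argument "moves" is a list of rows, each a list of 3 entries, a list of its own where there are three numbers: the shift along the tool's x, y, z normalised to -1 to 1, where 1 is 200 mm, then the turn, a rotation vector about the tool's x, y, z normalised to -1 to 1, where 1 is 1.5 rad, then the closure, from 0 (fully open) to 1 (shut). A call has 1 to 5 rows; each row is the pose to reach, as a shift and turn from the pose commanded when the call began, along the tool's axes at that moment; what a row does not reach only later rows make up. A row lasts 1/10 s, in which the tool goes at most 50 mm and 8.59 degrees, less where a joint would pass 70% of its speed; a pose out of reach is approached as far as the arm can. A call with a number of a shift or a turn outside -1 to 1 is refused whole. A call with a gripper value outside its range is refused whole. The fingers move at their own pace and stop on an object; the grip force is fixed at half the most. Time passes only in rows, so rows that repeat a pose let the fingers close. It gives the time, the measured TCP pose, the force, the opening and the grip force at its end, in the units of the state.
- get_obs(): the state, without advancing time (a new reading comes with each control period).
- viewer.snapshot(name): name is "scene" or "top" or "wrist"; returns (picture, depth): 400x640x3 uint8, blue, green, red; 400x640 float32, m along the optical axis (not along the pixel's ray), 0 where there is no reading.
- viewer.calibration(name): a dict with "fx", "fy", "cx", "cy" (pixels), "dist_coeffs" ([k1, k2, p1, p2, k3] as OpenCV has them; the pictures are not rectified), "rvec" (rotation vector, rad) and "tvec" (3), from world to camera coordinates, as OpenCV has them. Camera axes: x right, y down, z forward; pixel columns grow to the right and rows downward; lengths in m; the calibration is good to about 2 mm. A picture is of the moment at which its call begins: read the wrist's pose just before it. calibration takes no time and is no camera call; for the wrist camera it gives the pose at the moment of the call.
- manip.close_job(): hands the job in; it is judged then, once.
Trained networks look in the newest picture that a camera, given by its name, has taken for a name from the list of things; names that differ only in an ending like _2 or _b are one class to them, and where a whole thing is asked for, a point or a joint stands for the part that bears it (a point fixed in the world has none). Each returns a list of dicts, best first, with "conf" (0 to 1); they miss things now and then, are a little off and sometimes report something else, mostly with a low value. They report only what shows in the picture. A call takes as long as a camera call.
- viewer.boxes_of(camera, thing): "centre" ([column, row] in pixels, amid what is visible of it).
The state is a dict: "time_s": time; "joint_pos": joint angles; "joint_velocities": joint speeds; "tau": joint torques, N m; "ee_pos": TCP position; "ee_rot": TCP orientation; "ft_force": force on the tool from outside, world axes, zero at the start; "torque": the same for the moment, N m; "finger_gap": finger opening in m; "gripper_force": force on a finger pad.
Only numpy, scipy, OpenCV 4.12 (cv2) and the standard library are available. Lean on these libraries where they do the work, as an engineer would, in place of code of your own. Each camera call takes 0.05 s, during which the arm holds its last target. There are 200 camera calls.

TASK

Roll the slatted shutter of the exposure chamber all the way up until it stays open by itself. Then fetch the blue slide carrier, set it flat on the chamber floor and push it fully home against the two dowels behind it and the brass end stop at its right. Leave the shutter open, let go of everything, and do not disturb the other things on the bench.

Things in the scene. Friction and masses are not known exactly. Their poses are not given: they have to be found in the camera images.
- chamber: fixed half-drum box, 326 deep (x), 304 wide (y), 208 high. Origin: centre of underside; +x to its back, +y to its left. Floor 12 thick; front sill top 18 above bench, x -162 to -152. Half-round side cheeks, inner faces y +-141, outer +-152, radius 163 about the shutter axis. A fixed hood covers the back half; the front half (x < 0) is open from above once the shutter is up.
- shutter_axis (a point): centre of the shutter's circular tracks (slats 7 thick at radius 145), mid-width, 45 above the bench; the shutter turns about the chamber's y direction through this point
- shutter (a joint): opening angle (rad): 0 shut (as it starts), 1.70 fully up at its back stop. The slats run round the axis as one curved sheet, heavy at the lead rail: let go below about 1.0 it rolls slowly down again; let go beyond about 1.25 it rolls on by itself to the stop and stays. Lifting takes 3 to 8 N at the knob.
- shutter_knob (a point): centre of the shutter's black knob: cylinder 26 in diameter, 30 long, axis along the chamber's y, on a 12 thick stem, 48 outside the slats (193 from the axis). At opening q it lies, seen from the axis, at angle q above the chamber's -x: it travels from the front to just behind the top. Gripped by its flat ends it turns between the fingers.
- carrier: loose blue plate, 76 (x) by 120 (y) by 8 thick, 0.18 kg, with a black square grip post in the middle, 22 x 22, sides parallel to the plate's, top 38 above the plate's underside; a glass slide on either side of the post. Origin: centre of its underside. Symmetrical: either way round is good.
- nest (a point): where the carrier's origin lies when home, on the floor 12 above the bench; axes as the chamber's. From here: two steel dowels 10 thick, centres x +43, y +-36, meet the carrier's long back edge (x +38); a brass end stop (30 x 14) has its face at y -60, meeting its right end. Both stand 18 high. Front and left are open: 26 to the sill, 76 to the cheek.
- stain_bottle: bystander, amber dropper bottle with a black bulb, 33 x 34 x 102, origin at the centre of its underside
- petri_dish: bystander, clear covered dish, 60 across and 14 high, origin at the centre of its underside
- timer: bystander, small white bench timer with buttons, 48 x 62 x 19, origin at the centre of its underside

How it is judged:
On the way:
1. the shutter stays up by itself, opened beyond 1.5 rad and not touched by the robot (value of joint shutter above 1.5 rad and contact force between each of the arm, the fingers and shutter below 0.2 N), for 0.3 s.
At the end, for the whole second after the job is handed in: The shutter is open beyond 1.5 rad, and the carrier rests flat on the chamber floor (within 3 mm and 0.04 rad), home against both dowels and the end stop: within 2.5 mm in each direction and 0.03 rad of its seated place (value of joint shutter above 1.5 rad and x of carrier in the frame of nest between -0.0025 and 0.0025 m and y of carrier in the frame of nest between -0.0025 and 0.0025 m and z of carrier in the frame of nest between -0.003 and 0.003 m and angle between the x axis of carrier and the x axis of chamber, either way round below 0.03 rad and angle between carrier's own z axis and vertical below 0.04 rad and linear speed of carrier below 0.01 m/s); the robot touches nothing.
It fails at once if the dropper bottle is displaced by more than 30 mm (distance of stain_bottle from where it was at the start of the episode above 0.03 m).
It fails at once if the covered dish is displaced by more than 30 mm (distance of petri_dish from where it was at the start of the episode above 0.03 m).
It fails at once if the timer is displaced by more than 30 mm (distance of timer from where it was at the start of the episode above 0.03 m).
It also fails if it takes over 72 s, if anything falls off the work surface, if the arm or the gripper's body presses on something with over 40 N, if the wrist force passes 120 N, or if a joint passes its speed limit or range.

## Working session

There is one attempt and no reset: what is moved stays moved. The work goes in short steps, Python scripts to look and compute and a tool call to move; the robot and the scene stay as the last step left them, time stands still between calls to the robot, and variables do not carry over. Pictures are saved under pics/ and viewed, at most 10 in all, crops included, and the job is handed in when it is done.

Besides the shell and the picture viewer there is one more tool, called after "Call:" as name(argument=value, ...) on one line, values as JSON. send_rows: Moves the arm, as the interface text tells. Its arguments: {"type":"object","properties":{"moves":{"type":"array","items":{"type":"array"}}},"required":["moves"]}

```bash
mkdir -p pics; cat > h.py <<'E'
import numpy as np,cv2
from scipy.spatial.transform import Rotation as R
from cell import get_obs,viewer,manip
def cal(n):
    c=viewer.calibration(n);K=np.array([[c['fx'],0,c['cx']],[0,c['fy'],c['cy']],[0,0,1.]])
    return K,np.array(c['dist_coeffs'],float),np.array(c['rvec'],float),np.array(c['tvec'],float)
def unp(c,px,depth):
    K,d,r,t=c;px=np.array(px,float).reshape(-1,1,2);n=cv2.undistortPoints(px,K,d).reshape(-1,2)
    depth=np.broadcast_to(depth,(len(n),));P=np.c_[n,np.ones(len(n))]*depth[:,None]
    return (P-t.ravel())@R.from_rotvec(r.ravel()).as_matrix()
def onplane(c,px,z):
    a=unp(c,px,1.);o=unp(c,px,0.);s=(z-o[:,2])/(a[:,2]-o[:,2]);return o+(a-o)*s[:,None]
def cloud(c,D):
    v,u=np.nonzero(D>0);return unp(c,np.c_[u,v],D[v,u]),u,v
def proj(c,P):
    return cv2.projectPoints(np.array(P,float).reshape(-1,3),c[2],c[3],c[0],c[1])[0].reshape(-1,2)
def quat(o): q=o['ee_rot'];return R.from_quat([q[1],q[2],q[3],q[0]])
E
cat > a.py <<'E'
from h import *
o=get_obs();print({k:np.round(v,3).tolist() for k,v in o.items()})
for n in ['top','scene']:
    im,D=viewer.snapshot(n);cv2.imwrite(f'pics/{n}0.png',im);np.save(n+'.npy',D);c=cal(n)
    for th in ['chamber','shutter_knob','carrier','nest','stain_bottle','petri_dish','timer']:
        try:
            for b in viewer.boxes_of(n,th)[:2]:
                p=b['centre'];d=D[int(p[1]),int(p[0])];print(n,th,round(b['conf'],2),np.round(p),np.round(unp(c,[p],d),3) if d>0 else None)
        except Exception as e: print(th,e)
E
python3 a.py
```

```text
{'time_s': 0.0, 'joint_pos': [-1.25, 0.707, -0.028, 1.485, 0.022, 0.951, -0.076], 'joint_velocities': [0.001, -0.001, -0.0, -0.0, -0.001, 0.0, -0.0], 'tau': [0.0, -88.32, 1.235, -23.617, 0.017, 0.007, -0.0], 'ee_pos': [0.204, 0.537, 0.208], 'ee_rot': [-0.0, 0.18, 0.984, -0.001], 'ft_force': [0.253, 0.598, 0.764], 'torque': [-0.031, -0.006, 0.01], 'gripper_force': 0.0, 'finger_gap': 0.086}
top chamber 0.87 [406. 202.] [[ 0.534 -0.238  0.156]]
top shutter_knob 0.77 [405. 203.] [[ 0.533 -0.236  0.154]]
top carrier 0.69 [218. 227.] [[0.453 0.152 0.022]]
top nest 0.91 [407. 200.] [[ 0.539 -0.239  0.157]]
top stain_bottle 0.65 [284. 157.] [[0.683 0.075 0.05 ]]
top petri_dish 0.83 [274. 194.] [[0.587 0.067 0.015]]
top timer 0.59 [284. 273.] [[ 0.389 -0.03   0.015]]
scene chamber 0.59 [371. 270.] [[ 0.611 -0.346  0.192]]
scene chamber 0.16 [240. 212.] [[ 0.397 -0.032  0.016]]
scene shutter_knob 0.97 [339. 231.] [[ 0.576 -0.259  0.181]]
scene carrier 0.9 [271. 157.] [[0.459 0.152 0.016]]
scene nest 0.9 [370. 274.] [[ 0.609 -0.354  0.192]]
scene stain_bottle 0.33 [338. 234.] [[ 0.574 -0.265  0.18 ]]
scene timer 0.77 [241. 214.] [[ 0.399 -0.036  0.015]]
```

View pics/top0.png

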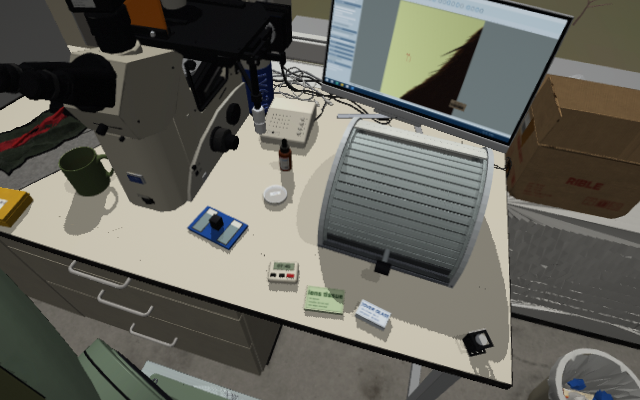

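View pics/scene0.png

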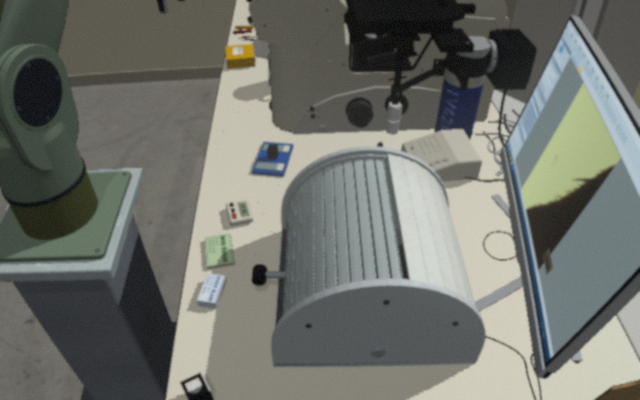

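The top picture shows the closed chamber at about (405,200), with its knob at (383,267) facing the robot. The blue carrier is at (218,227), the dish at (274,194), the bottle at (285,155) and the timer at (283,271). The scene picture shows the knob at (262,275) and the carrier at (272,158).

```bash
cat > b.py <<'E'
from h import *
from scipy.optimize import least_squares
P=[];
for n in ['top','scene']:
    c=cal(n);D=np.load(n+'.npy');p,u,v=cloud(c,D);P.append(p)
    im=cv2.imread(f'pics/{n}0.png');hsv=cv2.cvtColor(im,cv2.COLOR_BGR2HSV)
    m=cv2.inRange(hsv,(100,120,50),(125,255,255));w=np.zeros_like(m)
    cc=(218,227) if n=='top' else (272,158);cv2.circle(w,cc,36,255,-1);m&=w
    v2,u2=np.nonzero(m);q=onplane(c,np.c_[u2,v2],.008)[:,:2]
    r=cv2.minAreaRect((q*1000).astype(np.float32));print(n,'carrier',np.round(r[0],1),np.round(r[1],1),round(r[2],1),len(q))
    # post: dark pts
    g=(im.max(2)<60)&(w>0);v2,u2=np.nonzero(g);d=D[v2,u2];pp=unp(c,np.c_[u2,v2],d);pp=pp[(pp[:,2]>.03)&(pp[:,2]<.045)];print('post top',len(pp),np.median(pp,0) if len(pp) else '')
    for nm,ctr,rad in [('timer',(.392,-.033),.05),('dish',(.587,.067),.05),('bottle',(.69,.075),.05)]:
        s=p[(np.hypot(p[:,0]-ctr[0],p[:,1]-ctr[1])<rad)&(p[:,2]>.008)]
        if len(s):print(nm,len(s),'c',np.round((s.min(0)+s.max(0))/2,3),'zmax',s[:,2].max().round(3))
A=np.vstack(P)
a=A[(A[:,2]>.06)&(A[:,2]<.22)&(np.hypot(A[:,0]-.6,A[:,1]+.27)<.24)];a=a[::5];print(len(a))
def res(t,full=False):
    d=a[:,:2]-t[:2];s,co=np.sin(t[2]),np.cos(t[2])
    x=co*d[:,0]+s*d[:,1];y=-s*d[:,0]+co*d[:,1];z=a[:,2]-.045
    r=np.hypot(x,z)
    e1=np.hypot(r-148.5e-3,np.maximum(abs(y)-.141,0))
    e2=np.hypot(r-.163,np.maximum(abs(abs(y)-.1465)-.0055,0))
    e3=np.hypot(abs(y)-.152,np.maximum(r-.163,0))
    e4=np.where(x>-.01,np.hypot(r-.163,np.maximum(abs(y)-.152,0)),1)
    e=np.min([e1,e2,e3,e4],0)
    return e
best=None
for yaw in np.arange(-1.2,1.3,.2):
    f=least_squares(res,[.6,-.26,yaw],loss='soft_l1',f_scale=.003)
    if best is None or f.cost<best.cost:best=f
print(best.x,best.cost,np.median(res(best.x)),np.percentile(res(best.x),90))
t=best.x;np.save('cham.npy',t)
Rm=R.from_euler('z',t[2]).as_matrix();O=np.array([t[0],t[1],0])
kn=O+Rm@[-.193,0,.045];print('knob',kn.round(3))
for n in ['top','scene']:
    c=cal(n);im=cv2.imread(f'pics/{n}0.png')
    for p in [[x,y,z] for x in(-.163,.163) for y in (-.152,.152) for z in (0,.045)]+[[0,-.152,.208],[0,.152,.208],[-.193,.015,.045],[-.193,-.015,.045]]:
        u=proj(c,O+Rm@p)[0];cv2.circle(im,tuple(int(k) for k in u),3,(0,0,255),1)
    cv2.imwrite(f'pics/{n}1.png',im)
cv2.imwrite('pics/both.png',np.vstack([cv2.imread('pics/top1.png')[90:320,180:580],cv2.imread('pics/scene1.png')[120:390,160:560]]))
E
python3 b.py
```

```text
top carrier [460.8 161.3] [120.4  76. ] 78.4 654
post top 82 [0.46008043 0.16023672 0.03799801]
timer 620 c [ 0.393 -0.025  0.014] zmax 0.021
dish 377 c [0.592 0.067 0.013] zmax 0.018
bottle 323 c [0.693 0.076 0.055] zmax 0.101
scene carrier [462.1 156.7] [112.7  70.7] 77.6 263
post top 44 [0.46521793 0.15334084 0.03716853]
timer 515 c [ 0.394 -0.027  0.014] zmax 0.021
bottle 19 c [0.696 0.075 0.096] zmax 0.1
10269
[ 0.6359878  -0.23443482 -0.05934058] 0.026751895944874628 0.0010138671029864266 0.005174236987637888
knob [ 0.443 -0.223  0.045]
```

View pics/both.png

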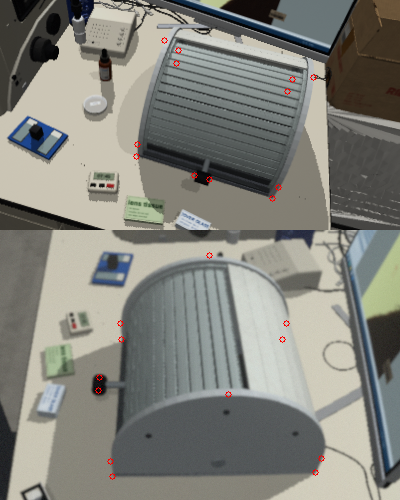

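```bash
cat >> h.py <<'E'
def plan(pts,q0=None):
    """pts: list of (x,y,z,yaw of tool y, pitch about tool y) -> shift/turn units in current tool frame"""
    o=get_obs();p0=np.array(o['ee_pos']);R0=quat(o)
    for x,y,z,yaw,*pi in pts:
        ty=np.array([np.cos(yaw),np.sin(yaw),0]);tz=np.array([0,0,-1.])
        if pi: tz=R.from_rotvec(-ty*pi[0]).apply(tz) # +pitch: tool z leans to tool's world +x
        Rt=R.from_matrix(np.c_[np.cross(ty,tz),ty,tz])
        d=R0.inv().apply(np.array([x,y,z])-p0)/.2;r=(R0.inv()*Rt).as_rotvec()/1.5
        print('shift',d.round(4).tolist(),'turn',r.round(4).tolist())
E
cat > c.py <<'E'
from h import *
from scipy.optimize import least_squares
src=open('b.py').read().split('A=np.vstack(P)')[1].split('best=None')[0]
for n in ['top','scene']:
    c=cal(n);A=cloud(c,np.load(n+'.npy'))[0];exec(src)
    f=least_squares(res,[.636,-.234,-.059],loss='soft_l1',f_scale=.003);print(n,f.x,np.median(res(f.x)))
    kb=A[(A[:,2]>.03)&(A[:,2]<.075)&(np.hypot(A[:,0]-.443,A[:,1]+.223)<.03)];print('knob pts',len(kb),kb.min(0).round(3),kb.max(0).round(3),np.median(kb,0).round(3))
plan([(.45,.25,.26,1.511),(.44,-.0,.26,1.511),(.443,-.223,.2,1.511)])
E
python3 c.py
```

```text
3657
top [ 0.63678287 -0.23459117 -0.06058072] 0.001072179358839992
knob pts 230 [ 0.43  -0.239  0.04 ] [ 0.472 -0.208  0.06 ] [ 0.44  -0.224  0.055]
6613
scene [ 0.63455698 -0.23436228 -0.05829585] 0.0012291263474431269
knob pts 362 [ 0.431 -0.24   0.034] [ 0.472 -0.209  0.059] [ 0.447 -0.23   0.052]
shift [-1.66, -0.9078, -0.2581] turn [-0.0001, -0.0, -0.202]
shift [-2.0569, -2.0942, -0.258] turn [-0.0001, -0.0, -0.202]
shift [-2.4666, -3.1313, 0.0421] turn [-0.0001, -0.0, -0.202]
```

Call:
send_rows(moves=[[[-0.83,-0.45,-0.13],[0,0,-0.202],0],[[-0.83,-0.45,-0.13],[0,0,-0.202],0],[[-0.83,-0.45,-0.13],[0,0,-0.202],0],[[-0.83,-0.45,-0.13],[0,0,-0.202],0],[[-0.83,-0.45,-0.13],[0,0,-0.202],0]])

```text
time_s: 1.3
ee_pos: [0.3313, 0.3905, 0.2352]
ee_rot: [0.001, 0.033, 0.999, -0.0]
ft_force: [-1.7, 1.1, -0.2]
finger_gap: 0.0853
gripper_force: 0.0
```

```bash
python3 -c "
from h import *
plan([(.45,.25,.26,1.511),(.44,.05,.26,1.511),(.443,-.15,.22,1.511)])"
```

```text
shift [-0.6392, -0.6615, -0.1219] turn [-0.0006, 0.0016, -0.0047]
shift [-0.656, -1.6627, -0.121] turn [-0.0006, 0.0016, -0.0047]
shift [-0.7373, -2.6593, 0.08] turn [-0.0006, 0.0016, -0.0047]
```

Call:
send_rows(moves=[[[-0.24,-0.2,-0.06],[0,0,0],0],[[-0.43,-0.4,-0.1],[0,0,0],0],[[-0.58,-0.6,-0.1],[0,0,0],0],[[-0.64,-0.8,-0.1],[0,0,0],0],[[-0.64,-1.0,-0.1],[0,0,0],0]])

```text
time_s: 1.8
ee_pos: [0.4445, 0.186, 0.2544]
ee_rot: [0.001, 0.03, 1.0, 0.0]
ft_force: [1.3, -0.4, -0.3]
finger_gap: 0.0855
gripper_force: 0.0
```

Call:
send_rows(moves=[[[0,-0.25,0.0],[0,0,0],0],[[0,-0.5,0.0],[0,0,0],0],[[0,-0.75,0.0],[0,0,0],0],[[0,-1.0,0.0],[0,0,0],0],[[0,-1.0,0.0],[0,0,0],0]])

```text
time_s: 2.3
ee_pos: [0.4306, -0.0186, 0.2545]
ee_rot: [-0.0, 0.034, 0.999, -0.001]
ft_force: [0.4, 1.5, -0.7]
finger_gap: 0.0856
gripper_force: 0.0
```

```bash
python3 -c "
from h import *
im,D=viewer.snapshot('wrist');cv2.imwrite('pics/w0.png',im);c=cal('wrist');P,u,v=cloud(c,D)
s=(P[:,2]>.03)&(P[:,2]<.09)&(np.hypot(P[:,0]-.443,P[:,1]+.223)<.035);k=P[s];print(len(k),k.min(0),k.max(0),np.median(k,0))
print(viewer.boxes_of('wrist','shutter_knob')[:1],proj(c,[.443,-.223,.045]))
plan([(.443,-.223,.15,1.511),(.443,-.223,.042,1.511)])"
```

```text
828 [ 0.43237871 -0.23395839  0.03421657] [ 0.47779797 -0.20312344  0.05911357] [ 0.44630321 -0.21590834  0.05314723]
[{'centre': [124.2, 269.5], 'conf': 0.72}] [[150.59010588 182.01019014]]
shift [-0.1237, -1.0438, 0.5226] turn [0.0, 0.0002, -0.0015]
shift [-0.1235, -1.0438, 1.0626] turn [0.0, 0.0002, -0.0015]
```

View pics/w0.png

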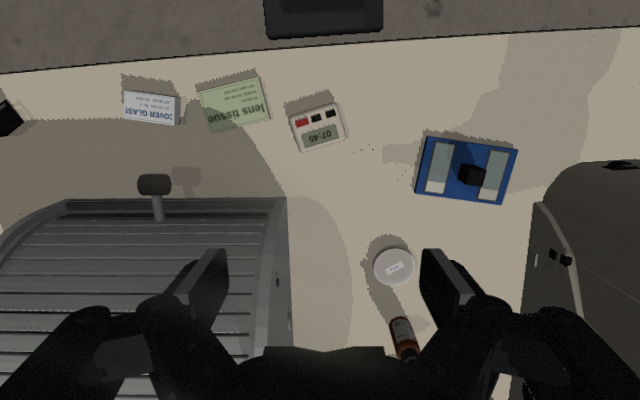

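The wrist view shows the knob at (154,185), about where I predicted it. The timer is at (318,127), the carrier at (467,170), the dish at (393,267) and the bottle at (403,338).

Call:
send_rows(moves=[[[-0.06,-0.23,0.05],[0,0,0],0],[[-0.12,-0.46,0.15],[0,0,0],0],[[-0.12,-0.7,0.25],[0,0,0],0],[[-0.12,-0.9,0.4],[0,0,0],0],[[-0.12,-1.0,0.5],[0,0,0],0]])

```text
time_s: 2.9
ee_pos: [0.443, -0.2152, 0.1529]
ee_rot: [-0.0, 0.03, 1.0, -0.0]
ft_force: [0.6, 0.6, 0.7]
finger_gap: 0.0851
gripper_force: 0.0
```

```bash
python3 -c "
from h import *
plan([(.443,-.221,.09,1.511),(.443,-.221,.040,1.511)])"
```

```text
shift [-0.002, -0.0291, 0.3144] turn [-0.0002, -0.0004, -0.0004]
shift [-0.0021, -0.029, 0.5644] turn [-0.0002, -0.0004, -0.0004]
```

Call:
send_rows(moves=[[[0,-0.03,0.2],[0,0,0],0],[[0,-0.03,0.4],[0,0,0],0],[[0,-0.03,0.56],[0,0,0],0],[[0,-0.03,0.56],[0,0,0],0.3],[[0,-0.03,0.56],[0,0,0],1.0]])

```text
time_s: 3.4
ee_pos: [0.4434, -0.2186, 0.0431]
ee_rot: [-0.0, 0.029, 1.0, 0.0]
ft_force: [-1.0, -0.4, 0.7]
finger_gap: 0.059
gripper_force: 0.0
```

Call:
send_rows(moves=[[[0,0,0],[0,0,0],1],[[0,0,0],[0,0,0],1],[[0,0,0],[0,0,0],1],[[0,0,0],[0,0,0],1]])

```text
time_s: 3.8
ee_pos: [0.443, -0.2196, 0.043]
ee_rot: [0.0, 0.03, 1.0, -0.0]
ft_force: [0.7, 0.0, -0.4]
finger_gap: 0.0001
gripper_force: 0.0
```

```bash
python3 -c "
from h import *
t=np.array([.636,-.2345,-.0595]);o=get_obs();p=np.array(o['ee_pos']);print(p,o['finger_gap'],o['ft_force'])
# arc deltas, fixed tool orientation
q0=0.0;ex=np.array([np.cos(t[2]),np.sin(t[2]),0]);R0=quat(o)
for q in np.arange(0,1.7,.1):
    d=ex*(.193*(np.cos(q0)-np.cos(q)))+np.array([0,0,.193*(np.sin(q)-np.sin(q0))]);print(q.round(2),(R0.inv().apply(d)/.2).round(3))
"
```

```text
[ 0.44303204 -0.21964866  0.04299411] 0.00011893045128459731 [ 0.66706876  0.02612968 -0.40491425]
0.0 [0. 0. 0.]
0.1 [-0.005 -0.    -0.096]
0.2 [-0.019 -0.    -0.192]
0.3 [-0.043 -0.    -0.285]
0.4 [-0.076 -0.    -0.376]
0.5 [-0.118 -0.    -0.463]
0.6 [-0.169 -0.    -0.545]
0.7 [-0.227 -0.    -0.621]
0.8 [-0.293 -0.    -0.692]
0.9 [-0.366 -0.    -0.756]
1.0 [-0.444 -0.    -0.812]
1.1 [-0.528 -0.    -0.86 ]
1.2 [-0.616 -0.    -0.899]
1.3 [-0.708 -0.    -0.929]
1.4 [-0.802 -0.    -0.95 ]
1.5 [-0.897 -0.    -0.962]
1.6 [-0.994  0.    -0.964]
```

The fingers closed fully, so they missed the knob. I'll look before moving again.

```bash
python3 -c "
from h import *
im,D=viewer.snapshot('wrist');cv2.imwrite('pics/w1.png',im);c=cal('wrist');np.save('w1.npy',D)
print(proj(c,[[.443,-.223,.045],[.443,-.22,.043]]))
im2,D2=viewer.snapshot('scene');cv2.imwrite('pics/s1.png',np.vstack([cv2.resize(im2[170:370,150:350],(400,400)),im[:,120:520]]) if 0 else np.hstack([cv2.resize(im2[180:360,190:340],(333,400)),im[:,100:560]]))
"
```

```text
[[316.98362482 234.37332337]
 [322.52668149 232.60114666]]
```

View pics/s1.png

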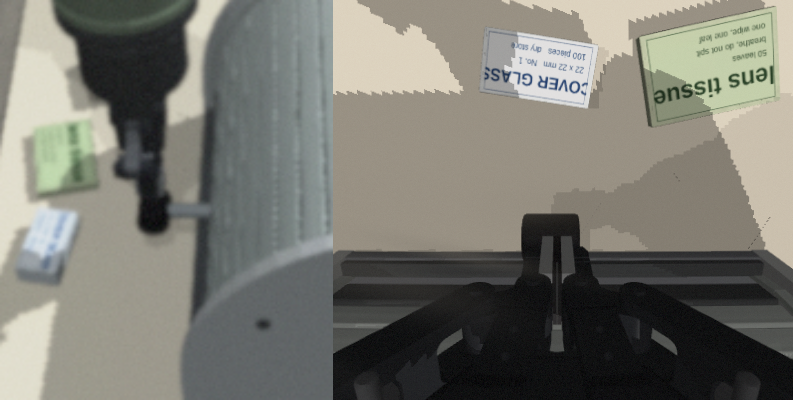

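The scene crop has the fingers at the knob. In the wrist view the knob shows just beyond the closed fingers, at about (317,230) in the full picture. I'll use the depth data to find the knob and the fingertips.

```bash
python3 -c "
from h import *
c=cal('wrist');D=np.load('w1.npy');im=cv2.imread('pics/w1.png');o=get_obs()
for r in range(205,330,9):
    us=[295,305,311,317,323,329,335,345];d=D[r,us];p=unp(c,[[u,r] for u in us],d)
    print(r,[tuple((q*1000).round().astype(int).tolist()) if dd>0 else None for q,dd in zip(p,d)])
"
```

```text
205 [(440, -238, 0), (441, -232, -1), (441, -228, 1), (441, -224, 0), (441, -220, 1), (442, -216, 0), (442, -212, 0), (442, -205, -1)]
214 [(431, -234, 44), (432, -229, 43), (432, -225, 44), (432, -222, 44), (432, -219, 43), (432, -216, 43), (433, -213, 43), (449, -205, -1)]
223 [(433, -234, 51), (433, -228, 53), (434, -225, 51), (434, -222, 51), (434, -219, 52), (434, -216, 52), (434, -213, 51), (435, -208, 51)]
232 [(437, -234, 54), (437, -228, 55), (437, -225, 55), (437, -222, 55), (437, -219, 56), (437, -216, 55), (438, -213, 55), (438, -208, 56)]
241 [(441, -234, 57), (441, -229, 57), (432, -224, 76), (432, -222, 77), (433, -219, 76), (433, -216, 75), (434, -214, 75), (442, -208, 56)]
250 [(436, -232, 77), (437, -227, 76), (433, -224, 85), (433, -222, 84), (433, -219, 84), (433, -217, 84), (433, -214, 85), (437, -210, 77)]
259 [(436, -231, 86), (436, -227, 85), (432, -224, 93), (432, -221, 93), (433, -219, 93), (433, -217, 92), (433, -214, 92), (437, -210, 85)]
268 [(436, -230, 93), (436, -226, 93), (432, -223, 100), (433, -221, 100), (433, -219, 100), (433, -217, 99), (434, -21
[... 206 characters left out ...]
2, -223, 113), (432, -221, 112), (439, -219, 102), (437, -217, 105), (432, -215, 113), (433, -212, 113)]
295 [(431, -228, 118), (432, -225, 118), (432, -223, 119), (436, -221, 112), (442, -220, 103), (437, -217, 111), (432, -215, 118), (432, -212, 119)]
304 [(432, -227, 123), (432, -224, 122), (432, -223, 122), (439, -221, 112), (446, -220, 103), (440, -217, 112), (432, -215, 124), (432, -212, 123)]
313 [(426, -226, 135), (426, -223, 134), (432, -222, 127), (443, -222, 113), (450, -220, 103), (444, -218, 111), (434, -215, 125), (427, -213, 135)]
322 [(427, -226, 138), (426, -223, 138), (435, -223, 127), (447, -222, 112), (454, -220, 103), (447, -218, 113), (436, -216, 126), (427, -213, 138)]
```

```bash
python3 -c "
from h import *
c=cal('wrist');print('cam',unp(c,[[320,200]],0.).round(3),unp(c,[[320,200]],.2).round(3),get_obs()['ee_pos'])
im,D=viewer.snapshot('scene');c=cal('scene')
u0,v0=proj(c,[.443,-.221,.045])[0];print(u0,v0,proj(c,[[.443,-.22,.029],[.443,-.22,.1]]))
for v in range(int(v0)-26,int(v0)+14,3):
  us=list(range(int(u0)-16,int(u0)+20,4));p=unp(c,[[u,v] for u in us],D[v,us]);print(v,[tuple((q*1000).round().astype(int).tolist()) for q in p])
cv2.imwrite('pics/s2.png',np.hstack([cv2.resize(im[int(v0)-40:int(v0)+30,int(u0)-35:int(u0)+35],(400,400),interpolation=cv2.INTER_CUBIC),np.clip(3.*cv2.resize(cv2.imread('pics/w1.png')[190:330,250:390],(400,400),interpolation=cv2.INTER_CUBIC),0,255).astype(np.uint8)]))
"
```

```text
cam [[ 0.372 -0.215  0.208]] [[ 0.432 -0.221  0.018]] [ 0.44287774 -0.21959872  0.04268962]
258.6522844543632 273.3238786089356 [[259.45011144 278.67652852]
 [255.82975048 251.72132166]]
247 [(404, -115, -1), (430, -236, 130), (441, -269, 165), (443, -235, 128), (450, -237, 130), (456, -235, 127), (451, -119, 0), (459, -119, 0), (467, -118, -1)]
250 [(404, -123, 0), (434, -264, 153), (441, -272, 162), (446, -266, 154), (452, -264, 152), (455, -230, 114), (451, -126, 0), (459, -127, 1), (467, -128, 1)]
253 [(429, -275, 159), (435, -274, 157), (441, -276, 160), (447, -276, 159), (452, -269, 151), (454, -234, 112), (514, -775, 712), (459, -136, 1), (467, -134, -1)]
256 [(429, -280, 158), (435, -280, 157), (441, -280, 157), (447, -279, 156), (453, -279, 156), (455, -247, 119), (451, -140, -1), (459, -140, -2), (467, -143, 1)]
259 [(428, -279, 150), (434, -279, 149), (441, -281, 152), (447, -282, 153), (452, -275, 144), (453, -227, 89), (451, -148, -1), (459, -148, -2), (467, -150, 0)]
262 [(406, -154, -1), (413, -154, -1), (421, -154, -1), (440, -235, 92), (446, -233, 89), (452, -227, 81
[... 594 characters left out ...]
, -233, 57), (450, -230, 54), (456, -228, 51), (463, -226, 48), (470, -227, 49)]
277 [(408, -191, 0), (415, -189, -2), (423, -192, 1), (436, -237, 55), (443, -239, 57), (450, -237, 55), (456, -231, 47), (463, -230, 45), (470, -230, 44)]
280 [(408, -198, 1), (415, -197, -1), (423, -198, 0), (436, -239, 49), (442, -237, 47), (449, -239, 48), (456, -235, 43), (459, -200, 0), (467, -202, 1)]
283 [(408, -204, -1), (416, -205, 0), (423, -203, -3), (435, -238, 40), (442, -237, 39), (449, -238, 39), (452, -207, 0), (460, -209, 1), (467, -207, -2)]
286 [(408, -210, -2), (416, -211, -1), (423, -210, -3), (430, -212, -1), (438, -212, -1), (445, -213, -1), (452, -215, 1), (460, -214, 0), (467, -215, 0)]
```

View pics/s2.png

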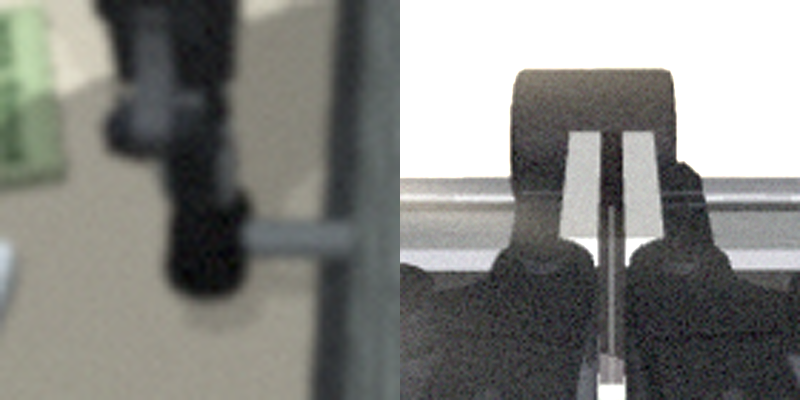

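Both views agree that the fingertips stop at about z 0.07, above the knob, which is higher than the TCP reading implies. I'll back up, open the fingers and measure where the tips really are.

Call:
send_rows(moves=[[[0,0,-0.2],[0,0,0],1],[[0,0,-0.2],[0,0,0],1]])

```text
time_s: 4.15
ee_pos: [0.4439, -0.2201, 0.0855]
ee_rot: [0.002, 0.03, 1.0, -0.001]
ft_force: [0.7, -0.1, -0.6]
finger_gap: 0.0003
gripper_force: 0.0
```

```bash
cat > tip.py <<'E'
from h import *
o=get_obs();print(o['time_s'],o['ee_pos'],o['ee_rot'],o['finger_gap'],o['ft_force'])
im,D=viewer.snapshot('wrist');c=cal('wrist');P,u,v=cloud(c,D)
L=quat(o).inv().apply(P-np.array(o['ee_pos']))*1000
s=(abs(L[:,0])<25)&(abs(L[:,1])<60)&(L[:,2]>-110)&(L[:,2]<30)
for z in range(-110,30,8):
    k=s&(L[:,2]>=z)&(L[:,2]<z+8)
    if k.sum():
        A=L[k];print(z,k.sum(),'x',A[:,0].min().round(),A[:,0].max().round(),'y-',A[A[:,1]<0,1].min(initial=0).round(),A[A[:,1]<0,1].max(initial=-99).round(),'y+',A[A[:,1]>0,1].min(initial=99).round(),A[:,1].max().round(),'rows',v[k].min(),v[k].max())
E
python3 tip.py
```

```text
4.15 [ 0.44390176 -0.22008771  0.0854831 ] [ 1.79630391e-03  3.00391183e-02  9.99546806e-01 -7.79776637e-04] 0.00026529853844783094 [ 0.7083751  -0.11989609 -0.6194749 ]
-110 11570 x 2.0 18.0 y- -60.0 -0.0 y+ 0.0 60.0 rows 342 399
-102 9858 x -9.0 18.0 y- -57.0 -0.0 y+ 0.0 58.0 rows 320 399
-94 6417 x -9.0 18.0 y- -52.0 -3.0 y+ 4.0 51.0 rows 306 396
-86 5139 x -10.0 16.0 y- -44.0 -3.0 y+ 3.0 44.0 rows 300 376
-78 4500 x -12.0 14.0 y- -38.0 -2.0 y+ 2.0 39.0 rows 282 355
-70 1784 x -13.0 14.0 y- -32.0 -1.0 y+ 2.0 32.0 rows 273 346
-62 830 x -12.0 12.0 y- -12.0 -0.0 y+ 0.0 11.0 rows 265 324
-54 600 x 5.0 11.0 y- -13.0 -0.0 y+ 0.0 14.0 rows 255 275
-46 573 x 6.0 11.0 y- -13.0 -0.0 y+ 0.0 14.0 rows 247 266
-38 472 x 6.0 11.0 y- -13.0 -0.0 y+ 0.0 14.0 rows 239 257
-30 173 x 6.0 11.0 y- -12.0 -0.0 y+ 0.0 12.0 rows 236 248
26 603 x -7.0 6.0 y- -17.0 -0.0 y+ 1.0 12.0 rows 206 225
```

The tips are 27 mm behind the reported TCP instead of 14 mm ahead, so the whole gripper sits 41 mm higher than reported. I'll correct for that and redo the grasp.

Call:
send_rows(moves=[[[0,0,0],[0,0,0],0],[[0,0,0],[0,0,0],0],[[0,0,0],[0,0,0],0],[[0,0,0],[0,0,0],0],[[0,0,0],[0,0,0],0]])

```text
time_s: 4.7
ee_pos: [0.4427, -0.2194, 0.0822]
ee_rot: [-0.0, 0.03, 1.0, 0.0]
ft_force: [1.3, 0.4, 0.7]
finger_gap: 0.0724
gripper_force: 0.0
```

```bash
python3 tip.py
```

```text
4.7 [ 0.44268309 -0.21944979  0.0821842 ] [-2.46276092e-04  2.98671542e-02  9.99553846e-01  4.09228502e-05] 0.07235179871732976 [1.32511873 0.40950823 0.7369425 ]
-110 9704 x -3.0 18.0 y- -60.0 -0.0 y+ 0.0 60.0 rows 337 399
-102 6560 x -12.0 18.0 y- -60.0 -0.0 y+ 0.0 60.0 rows 316 399
-94 4881 x -14.0 17.0 y- -60.0 -26.0 y+ 26.0 60.0 rows 312 399
-86 5536 x -14.0 14.0 y- -60.0 -32.0 y+ 32.0 60.0 rows 293 380
-78 1176 x 2.0 13.0 y- -60.0 -35.0 y+ 36.0 60.0 rows 286 314
-70 1378 x -10.0 11.0 y- -49.0 -35.0 y+ 36.0 50.0 rows 273 323
-62 1331 x -12.0 11.0 y- -50.0 -35.0 y+ 36.0 50.0 rows 263 324
-54 1115 x -13.0 11.0 y- -50.0 -35.0 y+ 36.0 50.0 rows 254 313
-46 897 x -12.0 11.0 y- -49.0 -35.0 y+ 36.0 50.0 rows 246 301
-38 407 x -12.0 10.0 y- -43.0 -36.0 y+ 36.0 48.0 rows 244 289
18 870 x -9.0 6.0 y- -18.0 -0.0 y+ 0.0 11.0 rows 206 230
26 603 x -17.0 10.0 y- -18.0 -0.0 y+ 0.0 11.0 rows 199 238
```

Call:
send_rows(moves=[[[0,-0.015,0.2],[0,0,0],0],[[0,-0.015,0.405],[0,0,0],0],[[0,-0.015,0.405],[0,0,0],0],[[0,-0.015,0.405],[0,0,0],1],[[0,-0.015,0.405],[0,0,0],1]])

```text
time_s: 5.25
ee_pos: [0.4433, -0.2228, 0.0033]
ee_rot: [0.001, 0.03, 1.0, -0.0]
ft_force: [-0.2, -0.3, 0.4]
finger_gap: 0.0593
gripper_force: 0.0
```

Call:
send_rows(moves=[[[0,0,0],[0,0,0],1],[[0,0,0],[0,0,0],1],[[0,0,0],[0,0,0],1]])

```text
time_s: 5.55
ee_pos: [0.4432, -0.2231, 0.0028]
ee_rot: [0.001, 0.03, 1.0, -0.001]
ft_force: [-1.7, 0.8, 18.4]
finger_gap: 0.0288
gripper_force: 57.8
```

Gripped. Next I lift along the arc.

Call:
send_rows(moves=[[[-0.005,0,-0.096],[0,0,0],1],[[-0.019,0,-0.192],[0,0,0],1],[[-0.043,0,-0.285],[0,0,0],1],[[-0.076,0,-0.376],[0,0,0],1],[[-0.118,0,-0.463],[0,0,0],1]])

```text
time_s: 6.05
ee_pos: [0.4662, -0.2244, 0.0953]
ee_rot: [0.0, 0.03, 1.0, -0.0]
ft_force: [5.5, -5.4, -11.6]
finger_gap: 0.0293
gripper_force: 59.9
```

Call:
send_rows(moves=[[[-0.051,0,-0.082],[0,0,0],1],[[-0.109,0,-0.158],[0,0,0],1],[[-0.175,0,-0.229],[0,0,0],1],[[-0.248,0,-0.293],[0,0,0],1],[[-0.326,0,-0.349],[0,0,0],1]])

```text
time_s: 6.55
ee_pos: [0.5307, -0.2281, 0.1648]
ee_rot: [-0.001, 0.03, 1.0, -0.0]
ft_force: [1.6, -3.8, -13.7]
finger_gap: 0.0289
gripper_force: 60.0
```

Call:
send_rows(moves=[[[-0.084,0,-0.048],[0,0,0],1],[[-0.172,0,-0.087],[0,0,0],1],[[-0.264,0,-0.117],[0,0,0],1],[[-0.358,0,-0.138],[0,0,0],1],[[-0.453,0,-0.15],[0,0,0],1]])

```text
time_s: 7.05
ee_pos: [0.6216, -0.2335, 0.1948]
ee_rot: [-0.0, 0.03, 1.0, -0.0]
ft_force: [-3.7, -2.5, -5.6]
finger_gap: 0.029
gripper_force: 61.8
```

Call:
send_rows(moves=[[[-0.05,0,-0.002],[0,0,0],1],[[-0.095,0,-0.002],[0,0,0],1],[[-0.095,0,-0.002],[0,0,0],0],[[-0.095,0,-0.002],[0,0,0],0],[[-0.095,0,-0.002],[0,0,0],0]])

```text
time_s: 7.55
ee_pos: [0.6403, -0.2344, 0.1946]
ee_rot: [0.0, 0.03, 1.0, -0.0]
ft_force: [0.7, 1.2, -1.2]
finger_gap: 0.0713
gripper_force: 0.0
```

Call:
send_rows(moves=[[[0,0,0],[0,0,0],0],[[0,0,0],[0,0,0],0],[[0,0,-0.15],[0,0,0],0],[[0,0,-0.3],[0,0,0],0],[[0,0,-0.4],[0,0,0],0]])

```text
time_s: 8.05
ee_pos: [0.6408, -0.2344, 0.2764]
ee_rot: [0.001, 0.03, 1.0, -0.0]
ft_force: [-0.7, 0.2, 0.3]
finger_gap: 0.0853
gripper_force: 0.0
```

```bash
python3 -c "
from h import *
im,D=viewer.snapshot('scene');np.save('s3.npy',D)
o=get_obs();print(o['ee_pos'],o['time_s'])
im2,D2=viewer.snapshot('top');np.save('t3.npy',D2);cv2.imwrite('pics/t3raw.png',im2);cv2.imwrite('pics/t3.png',np.vstack([im[120:390,150:550],im2[90:310,180:580]]))
"
```

```text
[ 0.64144957 -0.23464107  0.27904519] 8.1
```

View pics/t3.png

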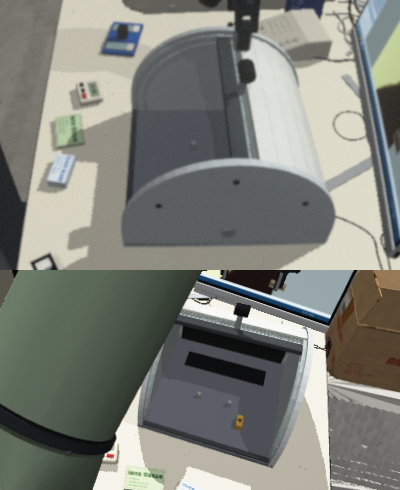

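The shutter is up and staying open with the knob behind the top. Inside, in the top picture, the dowels are near (378,214) and (409,223) and the brass stop near (420,242).

```bash
python3 -c "
from h import *
c=cal('top');t=np.array([.636,-.2345,-.0595]);Rm=R.from_euler('z',t[2]).as_matrix();O=np.array([t[0],t[1],0])
im=cv2.imread('pics/t3raw.png');g=im.astype(int)
hsv=cv2.cvtColor(im,cv2.COLOR_BGR2HSV);m=cv2.inRange(hsv,(12,120,100),(30,255,255));v,u=np.nonzero(m[220:265,395:440]);print('brass px',u.mean()+395,v.mean()+220,u.min()+395,u.max()+395,v.min()+220,v.max()+220)
n=O+Rm@[-.088,.005,.012];print('nest',n)
for nm,p in dict(dl=[.043,.036,.018],dr=[.043,-.036,.018],bt=[0,-.067,.018]).items(): print(nm,proj(c,n+Rm@p))
D=np.load('t3.npy');P,u,v=cloud(c,D);L=(P-n)@Rm*1000
s=(abs(L[:,0])<60)&(abs(L[:,1])<90)&(L[:,2]>6)&(L[:,2]<25);
for a in L[s][L[s][:,0]>30],L[s][L[s][:,0]<30]: print(len(a)); [print(np.round(x),end=' ') for x in a[::max(1,len(a)//14)]]
o=get_obs();plan([(.55,-.05,.25,1.511),(.47,.16,.2,1.368),(.461,.16,.12,1.368)])
"
```

```text
brass px 418.8690476190476 241.96428571428572 415 423 235 249
nest [ 0.54845305 -0.22427594  0.012     ]
dl [[378.93486862 212.88012585]]
dr [[409.40640411 221.55373461]]
bt [[419.50322868 240.14897207]]
45
[47. 37. 20.] [45. 36. 19.] [41. 40. 19.] [43. 34. 19.] [40. 37. 17.] [43. 31. 16.] [39. 34. 15.] [39. 36. 11.] [38. 36.  8.] [ 49. -37.  16.] [ 45. -37.  18.] [ 42. -38.  18.] [ 40. -36.  17.] [ 38. -35.  14.] [ 40. -33.   7.] 97
[ 15. -61.  19.] [  9. -60.  19.] [ 13. -72.  18.] [ 10. -69.  18.] [  4. -65.  20.] [  1. -63.  19.] [ -2. -62.  18.] [ -5. -60.  18.] [ -1. -72.  19.] [ -5. -69.  19.] [ -9. -67.  20.] [-12. -66.  18.] [-14. -64.  16.] [-16. -61.  15.] [-13. -73.  16.] [-15. -72.  15.] [-15. -71.   6.] shift [0.512, 0.894, 0.132] turn [-0.0007, 0.0027, -0.0001]
shift [0.9752, 1.9184, 0.3791] turn [-0.0005, 0.0027, 0.0952]
shift [1.0217, 1.9161, 0.7789] turn [-0.0005, 0.0027, 0.0952]
```

Call:
send_rows(moves=[[[0.12,0.22,0],[0,0,0.02],0],[[0.24,0.44,0],[0,0,0.05],0],[[0.36,0.65,0],[0,0,0.07],0],[[0.48,0.87,0],[0,0,0.095],0],[[0.53,0.97,0],[0,0,0.095],0]])

```text
time_s: 8.65
ee_pos: [0.5445, -0.0306, 0.2744]
ee_rot: [-0.0, 0.1, 0.995, 0.001]
ft_force: [0.1, -0.5, -0.2]
finger_gap: 0.0855
gripper_force: 0.0
```

```bash
python3 -c "
from h import *
plan([(.47,.16,.2,1.368),(.45,.16,.12,1.368)])"
```

```text
shift [0.5547, 0.8593, 0.3733] turn [0.0007, -0.0004, 0.0016]
shift [0.6525, 0.8389, 0.7733] turn [0.0007, -0.0004, 0.0016]
```

Call:
send_rows(moves=[[[0.14,0.2,0.05],[0,0,0],0],[[0.28,0.4,0.15],[0,0,0],0],[[0.42,0.6,0.3],[0,0,0],0],[[0.55,0.8,0.4],[0,0,0],0],[[0.58,0.86,0.5],[0,0,0],0]])

```text
time_s: 9.15
ee_pos: [0.4655, 0.1605, 0.1736]
ee_rot: [-0.0, 0.1, 0.995, 0.001]
ft_force: [1.9, -0.2, -0.1]
finger_gap: 0.0852
gripper_force: 0.0
```

```bash
cat > car.py <<'E'
from h import *
import sys
ZB=float(sys.argv[1]) if len(sys.argv)>1 else 0.
im,D=viewer.snapshot('wrist');c=cal('wrist')
hsv=cv2.cvtColor(im,cv2.COLOR_BGR2HSV);m=cv2.inRange(hsv,(100,120,30),(125,255,255));m=cv2.morphologyEx(m,cv2.MORPH_OPEN,np.ones((3,3)))
v,u=np.nonzero(m);P=onplane(c,np.c_[u,v],ZB+.008);d=unp(c,np.c_[u,v],D[v,u])
s=(abs(d[:,2]-ZB-.008)<.012)&(P[:,0]<.75);r=cv2.minAreaRect((P[s,:2]*1000).astype(np.float32));print('rect',r,s.sum(),'depthz',np.median(d[s,2]))
A=cloud(c,D)[0];k=A[(abs(A[:,2]-ZB-.038)<.004)&(np.hypot(A[:,0]-r[0][0]/1000,A[:,1]-r[0][1]/1000)<.02)];print('post',len(k),(k.min(0)+k.max(0))/2 if len(k) else '')
o=get_obs();print(o['time_s'],o['ee_pos'],o['ft_force'])
E
python3 car.py; python3 -c "
from h import *
plan([(.461,.16,.01,1.368),(.461,.16,-.015,1.368)])"
```

```text
rect ((459.9447937011719, 165.73324584960938), (117.29456329345703, 73.6284408569336), 78.1974868774414) 3090 depthz 0.0046986646987900536
post 409 [0.46068127 0.16540577 0.03546407]
9.2 [0.46365617 0.16278271 0.17018572] [-3.10321178  6.46108113 -5.62046553]
shift [0.0066, -0.0164, 0.801] turn [0.0001, -0.0031, 0.0042]
shift [0.0061, -0.0164, 0.926] turn [0.0001, -0.0031, 0.0042]
```

Call:
send_rows(moves=[[[0.01,0.0,0.2],[0,0,0],0],[[0.01,0.0,0.4],[0,0,0],0],[[0.01,0.0,0.5],[0,0,0],0],[[0.01,0.0,0.5],[0,0,0],0]])

```text
time_s: 9.6
ee_pos: [0.4641, 0.1571, 0.0721]
ee_rot: [-0.002, 0.101, 0.995, -0.001]
ft_force: [0.6, 0.8, 1.3]
finger_gap: 0.0853
gripper_force: 0.0
```

```bash
python3 car.py; python3 -c "
from h import *
plan([(.460,.163,.01,1.366),(.460,.163,-.015,1.366)])"
```

```text
rect ((464.54888916015625, 163.7581329345703), (119.38494110107422, 75.61666107177734), 78.38291931152344) 6503 depthz 0.009757160870605222
post 1122 [0.46420988 0.16368233 0.03785917]
9.65 [0.46486766 0.15739953 0.07375451] [ 0.0875532  -0.09130545  0.83440988]
shift [0.0289, 0.0229, 0.3188] turn [-0.0008, -0.0011, 0.0016]
shift [0.0287, 0.0231, 0.4438] turn [-0.0008, -0.0011, 0.0016]
```

Call:
send_rows(moves=[[[0.013,0.026,0.1],[0,0,0],0],[[0.013,0.026,0.25],[0,0,0],0],[[0.013,0.026,0.38],[0,0,0],0],[[0.013,0.026,0.435],[0,0,0],0],[[0.013,0.026,0.435],[0,0,0],1]])

```text
time_s: 10.15
ee_pos: [0.4639, 0.1633, -0.0127]
ee_rot: [-0.0, 0.101, 0.995, -0.0]
ft_force: [-0.7, -0.4, -0.2]
finger_gap: 0.0732
gripper_force: 0.0
```

Call:
send_rows(moves=[[[0,0,0],[0,0,0],1],[[0,0,0],[0,0,0],1],[[0,0,0],[0,0,0],1],[[0,0,0],[0,0,0],1],[[0,0,0],[0,0,0],1]])

```text
time_s: 10.65
ee_pos: [0.4643, 0.1635, -0.0119]
ee_rot: [0.001, 0.101, 0.995, 0.0]
ft_force: [-1.4, 0.1, 15.0]
finger_gap: 0.021
gripper_force: 59.5
```

Call:
send_rows(moves=[[[0,0,-0.15],[0,0,0],1],[[0,0,-0.35],[0,0,0],1],[[0,0,-0.6],[0,0,0],1],[[0,-0.1,-0.85],[0,0,0],1],[[-0.04,-0.25,-1.0],[0,0,0],1]])

```text
time_s: 11.15
ee_pos: [0.4614, 0.1139, 0.1903]
ee_rot: [0.001, 0.099, 0.995, 0.001]
ft_force: [0.3, -1.2, -1.8]
finger_gap: 0.0209
gripper_force: 59.5
```

```bash
python3 -c "
from h import *
print(get_obs()['ft_force'])
t=-.0595;Rm=R.from_euler('z',t).as_matrix();n=np.array([.5485,-.2243,0])
a=n+Rm@[-.008,.012,0];print(a)
plan([(.515,-.05,.21,1.511),(*a[:2],.21,1.511)])"
```

```text
[ 0.28015871 -1.17799702 -1.84114424]
[ 0.54122774 -0.21184552  0.        ]
shift [-0.4251, -0.7499, -0.0991] turn [0.001, 0.0014, -0.0929]
shift [-0.7138, -1.5172, -0.0999] turn [0.001, 0.0014, -0.0929]
```

Call:
send_rows(moves=[[[-0.1,-0.19,-0.1],[0,0,-0.03],1],[[-0.2,-0.38,-0.11],[0,0,-0.05],1],[[-0.3,-0.57,-0.11],[0,0,-0.093],1],[[-0.41,-0.76,-0.11],[0,0,-0.093],1],[[-0.46,-0.84,-0.11],[0,0,-0.093],1]])

```text
time_s: 11.65
ee_pos: [0.5182, -0.0745, 0.2094]
ee_rot: [0.0, 0.033, 0.999, -0.001]
ft_force: [0.2, 0.8, -1.4]
finger_gap: 0.021
gripper_force: 59.5
```

```bash
python3 -c "
from h import *
plan([(.541,-.212,.21,1.511)])"
```

```text
shift [-0.1595, -0.6782, -0.0018] turn [-0.0011, 0.0001, -0.0047]
```

Call:
send_rows(moves=[[[-0.05,-0.2,0],[0,0,-0.003],1],[[-0.1,-0.4,0],[0,0,-0.003],1],[[-0.14,-0.6,0],[0,0,-0.003],1],[[-0.15,-0.67,0],[0,0,-0.003],1],[[-0.15,-0.67,0],[0,0,-0.003],1]])

```text
time_s: 12.15
ee_pos: [0.539, -0.2078, 0.2091]
ee_rot: [-0.0, 0.031, 1.0, -0.0]
ft_force: [-0.1, 1.0, -1.2]
finger_gap: 0.021
gripper_force: 59.5
```

```bash
python3 -c "
from h import *
im,D=viewer.snapshot('wrist');c=cal('wrist');cv2.imwrite('pics/w4.png',im)
P,u,v=cloud(c,D);b=(im[...,0].astype(int)-im[...,2]>40)[v,u];o=get_obs()
s=b&(np.hypot(P[:,0]-o['ee_pos'][0],P[:,1]-o['ee_pos'][1])<.09);print(len(P[s]),np.percentile(P[s],[1,50,99],axis=0))
print(o['ee_pos'],o['ft_force']);plan([(.541,-.212,.03,1.511),(.541,-.212,.002,1.511)])"
```

```text
11830 [[ 0.49915158 -0.26398407  0.22706589]
 [ 0.51751358 -0.20338735  0.22912771]
 [ 0.5746378  -0.14555514  0.23063216]]
[ 0.53927951 -0.20582038  0.20919629] [ 0.06172859  1.28852297 -1.78865038]
shift [-0.0108, -0.0306, 0.896] turn [0.0002, -0.0002, 0.0004]
shift [-0.0108, -0.0307, 1.036] turn [0.0002, -0.0002, 0.0004]
```

Call:
send_rows(moves=[[[0,-0.02,0.22],[0,0,0],1],[[0,-0.02,0.45],[0,0,0],1],[[0,-0.02,0.7],[0,0,0],1],[[0,-0.02,0.9],[0,0,0],1],[[0,-0.02,0.98],[0,0,0],1]])

```text
time_s: 12.7
ee_pos: [0.538, -0.2073, 0.0101]
ee_rot: [-0.002, 0.028, 1.0, 0.001]
ft_force: [0.5, 0.3, -0.2]
finger_gap: 0.0214
gripper_force: 59.4
```

```bash
python3 car.py .012; python3 -c "
from h import *
print(get_obs()['ft_force']);plan([(.541,-.212,.0,1.511)])"
```

```text
rect ((540.9146728515625, -207.10733032226562), (126.00984191894531, 80.4060287475586), 86.82010650634766) 10518 depthz 0.029325435253182514
post 594 [ 0.52748844 -0.20645729  0.04999744]
12.75 [ 0.53781133 -0.2072675   0.00934723] [-2.24060339  1.65242931 -6.2201853 ]
[-2.24060339  1.65242931 -6.2201853 ]
shift [-0.0175, -0.0228, 0.0466] turn [0.0014, -0.0032, 0.0024]
```

Call:
send_rows(moves=[[[0,0,0.025],[0,0,0],1],[[0,0,0.045],[0,0,0],1],[[0,0,0.052],[0,0,0],1],[[0,0,0.052],[0,0,0],1]])

```text
time_s: 13.15
ee_pos: [0.5397, -0.2098, 0.0035]
ee_rot: [0.0, 0.029, 1.0, -0.0]
ft_force: [-0.4, 0.7, -1.5]
finger_gap: 0.0209
gripper_force: 59.4
```

Call:
send_rows(moves=[[[0,0,0.012],[0,0,0],1],[[0,0,0.018],[0,0,0],1],[[0,0,0.018],[0,0,0],1]])

```text
time_s: 13.45
ee_pos: [0.5396, -0.21, 0.0001]
ee_rot: [0.0, 0.029, 1.0, -0.0]
ft_force: [-3.8, 0.4, 15.5]
finger_gap: 0.0209
gripper_force: 61.8
```

Call:
send_rows(moves=[[[-0.02,0,-0.003],[0,0,0],1],[[-0.035,0,-0.003],[0,0,0],1],[[-0.045,0,-0.003],[0,0,0],1],[[-0.045,0,-0.003],[0,0,0],1]])

```text
time_s: 13.85
ee_pos: [0.5485, -0.2105, 0.0002]
ee_rot: [-0.0, 0.029, 1.0, -0.0]
ft_force: [-3.5, 0.2, 9.3]
finger_gap: 0.0211
gripper_force: 61.0
```

Call:
send_rows(moves=[[[0,-0.025,0],[0,0,0],1],[[0,-0.05,0],[0,0,0],1],[[0,-0.06,0],[0,0,0],1],[[0,-0.06,0],[0,0,0],1]])

```text
time_s: 14.25
ee_pos: [0.5483, -0.2224, 0.0002]
ee_rot: [0.001, 0.029, 1.0, -0.0]
ft_force: [-0.4, 1.3, 5.5]
finger_gap: 0.0212
gripper_force: 60.5
```

```bash
cat > chk.py <<'E'
from h import *
t=-.0595;Rm=R.from_euler('z',t).as_matrix();n=np.array([.5485,-.2243,.012])
o=get_obs();print(o['time_s'],'tool in nest mm',((np.array(o['ee_pos'])-n)@Rm*1000).round(1),'yaw err',(quat(o).as_matrix()[:,1]),'F',np.array(o['ft_force'])@Rm)
E
python3 chk.py;python3 car.py .012
```

```text
14.25 tool in nest mm [ -0.3   1.9 -11.8] yaw err [5.84469747e-02 9.98290514e-01 3.46806828e-05] F [-0.45856772  1.23814801  5.54416038]
rect ((547.0012817382812, -222.105224609375), (118.54340362548828, 75.87285614013672), 86.71713256835938) 10494 depthz 0.020119603306641615
post 3149 [ 0.54826851 -0.22188752  0.05001097]
14.3 [ 5.48270954e-01 -2.22467329e-01  1.79493519e-04] [0.23302968 0.5085364  6.23392713]
```

Call:
send_rows(moves=[[[0,-0.01,0],[0,0,0],1],[[0,-0.02,0],[0,0,0],1],[[0,-0.02,0],[0,0,0],1]])

```text
time_s: 14.6
ee_pos: [0.5482, -0.2242, 0.0002]
ee_rot: [0.0, 0.029, 1.0, 0.001]
ft_force: [-0.8, 12.1, 10.2]
finger_gap: 0.0211
gripper_force: 61.1
```

Call:
send_rows(moves=[[[-0.01,0,0],[0,0,0],1],[[-0.02,0,0],[0,0,0],1],[[-0.02,0,0],[0,0,0],1]])

```text
time_s: 14.9
ee_pos: [0.5501, -0.2243, 0.0002]
ee_rot: [-0.002, 0.029, 1.0, 0.001]
ft_force: [-14.4, 15.9, 21.8]
finger_gap: 0.021
gripper_force: 63.0
```

```bash
python3 chk.py;python3 car.py .012
```

```text
14.9 tool in nest mm [  1.6   0.1 -11.8] yaw err [0.05764625 0.99833329 0.0027482 ] F [-15.34955411  15.02313591  21.76463252]
rect ((548.9044799804688, -223.92315673828125), (118.66656494140625, 75.7032699584961), 86.71469116210938) 10452 depthz 0.020116268692874438
post 3145 [ 0.55032939 -0.2237207   0.05001373]
14.95 [ 5.50119735e-01 -2.24303578e-01  1.70161684e-04] [-14.93293846  14.99894333  21.27579419]
```

Both stops are in contact at about 15 N each. Now I release.

Call:
send_rows(moves=[[[0.004,0,0],[0,0,0],0.8],[[0.004,0,0],[0,0,0],0.5],[[0.004,0,0],[0,0,0],0.2],[[0.004,0,0],[0,0,0],0],[[0.004,0,0],[0,0,0],0]])

```text
time_s: 15.45
ee_pos: [0.5506, -0.2267, -0.0003]
ee_rot: [0.0, 0.029, 1.0, -0.0]
ft_force: [0.1, -0.3, -0.3]
finger_gap: 0.0781
gripper_force: 0.0
```

Call:
send_rows(moves=[[[0,0,0],[0,0,0],0],[[0,0,-0.05],[0,0,0],0],[[0,0,-0.25],[0,0,0],0],[[0,0,-0.45],[0,0,0],0],[[0,0,-0.45],[0,0,0],0]])

```text
time_s: 15.95
ee_pos: [0.5527, -0.2273, 0.0952]
ee_rot: [0.003, 0.029, 1.0, -0.001]
ft_force: [-0.7, 0.3, -1.5]
finger_gap: 0.0853
gripper_force: 0.0
```

```bash
cat > fin.py <<'E'
from h import *
im,D=viewer.snapshot('wrist');c=cal('wrist');cv2.imwrite('pics/fin.png',im)
t=-.0595;Rm=R.from_euler('z',t).as_matrix();n=np.array([.5485,-.2243,.012])
P,u,v=cloud(c,D);L=(P-n)@Rm*1000
b=cv2.inRange(cv2.cvtColor(im,cv2.COLOR_BGR2HSV),(100,120,30),(125,255,255))[v,u]>0
s=b&(abs(L[:,2]-8)<5);print('plate',np.percentile(L[s],[.3,99.7],axis=0).round(1))
k=(abs(L[:,2]-18)<2.5)&(abs(L[:,0])<60)&(abs(L[:,1])<80)&~b
for nm,q in dict(dl=k&(L[:,0]>34)&(L[:,1]>20),dr=k&(L[:,0]>34)&(L[:,1]<-20)&(L[:,1]>-50),bt=k&(L[:,1]<-55)).items():
    if q.sum(): print(nm,q.sum(),np.percentile(L[q],[2,98],axis=0).round(1))
E
python3 fin.py; python3 car.py .012
```

```text
plate [[-38.  -58.2   3.8]
 [ 36.9  60.    8. ]]
dl 72 [[38.2 32.6 15.5]
 [46.4 40.4 17.1]]
dr 70 [[ 38.8 -39.2  15.5]
 [ 46.5 -30.9  16.7]]
bt 438 [[-14.4 -73.   15.5]
 [ 13.6 -60.   17.5]]
rect ((547.7048950195312, -223.46011352539062), (118.05856323242188, 74.44168090820312), 86.68846130371094) 6722 depthz 0.01845100419906688
post 993 [ 0.5485374  -0.22358111  0.04843872]
16.05 [ 0.55093443 -0.22678516  0.09110415] [ 0.06026988 -0.54302347 -0.6456613 ]
```

View pics/fin.png

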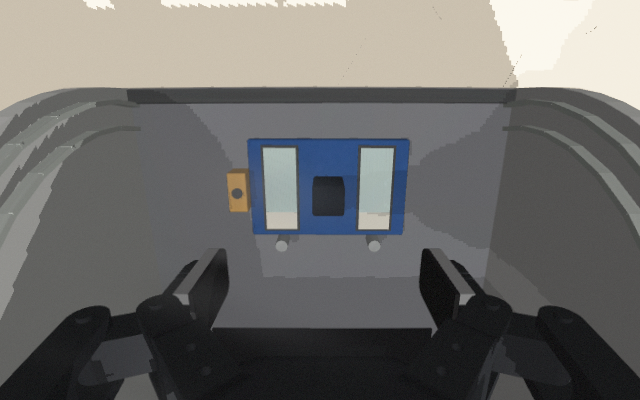

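The final view shows the carrier flat, its right end at the brass stop (238,190) and its back edge at both dowels (281,245) and (374,245). The fingers are clear. I'll confirm the shutter and then hand in.

```bash
python3 -c "
from h import *
im,D=viewer.snapshot('scene');c=cal('scene');P=cloud(c,D)[0]
t=np.array([.636,-.2345,-.0595]);L=(P-[t[0],t[1],.045])@R.from_euler('z',t[2]).as_matrix()
r=np.hypot(L[:,0],L[:,2]);k=L[(r>.185)&(r<.208)&(abs(L[:,1])<.02)&(L[:,2]>.1)];print(len(k),'q',np.median(np.arctan2(k[:,2],-k[:,0])) if len(k) else None)
o=get_obs();print(o['ft_force'],o['time_s'])
if len(k)>10 and np.median(np.arctan2(k[:,2],-k[:,0]))>1.55: print(manip.close_job())
"
```

```text
468 q 1.674381487351424
[ 0.72927669 -0.01356774 -0.48785302] 16.1
the job is handed in; nothing more can be done
None
```

The job is handed in at 16.1 s. The shutter measured about 1.67 rad open and stays up by itself. The carrier is flat on the floor, within about 1 mm of both dowels and the end stop by the wrist camera, and nothing is held; I didn't re-measure the bottle, dish or timer at the end.

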